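# Shim the rocking bench scale

## Robot

A 7-joint arm with a two-finger parallel gripper is mounted at the origin on a cart in front of the work surface, level with it; the furniture and walls round the work are solid. World frame = base frame: x ahead of the robot, y to its left, z up, the work surface at z = 0. Lengths are in mm, angles in rad, forces in N, time in s.
With the tool pointing down it reaches from about 400 to 875 mm from the base axis. Payload 4.4 kg.
Tool frame: the origin (TCP) lies at the very end of the fingers, on their centre line; the grasp point (between the pads) lies ctrl.grip_depth behind it (ctrl.grip_depth is the distance from the TCP to the grasp point, in mm); y points along the fingers, x is the direction in which the jaws open and shut, and the axes are right-handed (so a half turn about y gives the same grasp; the last joint's range is limited). The gripper opens to 85 mm and grips with 20 to 120 N. Pads are 22 mm wide; open, the fingers measure 114 mm over their backs; the gripper's body (76 mm by 85 mm) begins 54 mm behind the grasp point. The pads swing forward as they close: fully open they stand 13 mm farther back than shut.
Start: joints at [1.27, 0.628, 0.038, 1.517, -0.027, 0.996, -0.02], TCP at [151.249, -632.172, 231.313] pointing down, gripper open.
Joint ranges: [-3.06, 3.06], [-0.37, 2.12], [-1.25, 1.32], [0.18, 2.47], [-1.1, 4.24], [0.23, 1.98], [-2.94, 2.94]. Speed limits (rad/s): [2.57, 2.57, 3.14, 3.14, 3.14, 3.14, 3.14].

## Interface

Orientations are given as [roll, pitch, yaw] about the fixed x, y, z axes, in that order (R = Rz(yaw) Ry(pitch) Rx(roll)).
In Python, from cell import ctrl gives the robot as it stands.
- The arm moves only by the tool apply_moves, never from a script. Its argument "motion" is a list of rows, each a list of 5 numbers: the shift along the tool's x, y, z in cm, then the turn about the tool's y in rad, then the finger opening in cm, from 0 to 8.54. In form: [[tx, ty, tz, roll, hand], ...]. A call has 1 to 20 rows; each row is the pose to reach, as a shift and turn from the pose commanded when the call began, along the tool's axes at that moment; what a row does not reach only later rows make up. A row lasts 1/8 s, in which the tool goes at most 62.5 mm and 10.7 degrees, less where a joint would pass 70% of its speed; a pose out of reach is approached as far as the arm can. A call with a gripper value outside its range is refused whole. The fingers move at their own pace and stop on an object; the grip force is fixed at half the most. Time passes only in rows, so rows that repeat a pose let the fingers close. It gives the time, the measured TCP pose, the force and the opening at its end, in the units of the state.
- ctrl.read_state(): the state, without advancing time (a new reading comes with each control period).
- ctrl.get_image(name): name is "scene" or "top" or "wrist"; returns a dict with "image" (384x512x3 uint8, red, green, blue), "vfov" (degrees; the focal length in pixels is half the picture's height over the tangent of half this angle, whatever the lens; pixels are square), "cx", "cy" (the principal point, pixels), "extrinsics" (4x4, takes a point from world to camera coordinates); the wrist camera has in their place "tool_from_camera" (4x4, takes a point from camera to tool coordinates, whose origin is the TCP and whose axes are the tool frame's). Camera axes: x right, y up, looking along -z (the intrinsics and any distortion apply to the point x, -y, -z); pixel columns grow to the right and rows downward; lengths in mm; the calibration is good to about 2 mm. A picture is of the moment at which its call begins: read the wrist's pose just before it. There is no depth.
- ctrl.finish_job(): hands the job in, once; it reports no verdict.
Trained networks look in a picture, given as the dict that the camera call returned (one of the last four; its "shot" number tells which), for a name from the list of things; names that differ only in an ending like _2 or _b are one class to them, and where a whole thing is asked for, a point or a joint stands for the part that bears it (a point fixed in the world has none). Each returns a list of dicts, best first, with "confidence" (0 to 1); they miss things now and then, are a little off and sometimes report something else, mostly with a low value. They report only what shows in the picture. A call takes as long as a camera call.
- ctrl.search_frame(picture, query): "location" ([x, y, z] in mm, in world coordinates, good to about 4 mm: the middle of the surface that is visible of it).
- ctrl.mark_of(picture, query): "location" ([x, y, z] in mm, in world coordinates, good to about 4 mm: a listed point, or the origin of a listed thing).
The state is a dict: "clock": time; "qpos": joint angles; "qd": joint speeds; "tau": joint torques, N m; "eef_pos": TCP position; "tool_rot": TCP orientation; "force": force on the tool from outside, world axes, zero at the start; "torque": the same for the moment, N m; "width": finger opening in mm.
Only numpy, scipy, OpenCV 4.12 (cv2) and the standard library are available. Lean on these libraries where they do the work, as an engineer would, in place of code of your own. Each camera call takes 0.05 s, during which the arm holds its last target.

## Task

The bench scale rocks because its front right foot has lost its rubber pad. Without grasping or lifting anything, push the wooden wedge along the bench under that bare foot until the foot stands on the wedge's flat top and the scale is level; the scale itself must stay where it stands. Then press down firmly with the fingertips on the far left corner of the steel pan, diagonally opposite the shimmed foot, to check that it no longer rocks, and move clear, leaving the wedge in place and the other things on the bench alone.

Things in the scene. Friction and masses are not known exactly. Their poses are not given: they have to be found in the camera images.
- bench_scale: Low grey bench scale, steel pan on top, 1.3-2 kg, loose. Origin amid the four feet, in the plane of the pads' undersides; x from display side (front) to back, y to its left, z up. Housing 210 (x) x 200 (y) mm, 34 to 64 mm above origin; pan 165 x 180 mm, centred 15 mm behind origin, top at 73 mm. Feet at x +-80, y +-75 mm: three on rubber pads 18 mm across, the front right bare.
- wedge_shim: Pale wooden wedge, 150 mm long, 48 wide, loose, flat beside the scale's right side, thin end pointing roughly at the bare foot (along the scale's y). Origin under its middle, on the bench; x to the thin end, z up. From x = +75 (1.5 mm thick) a ramp rises to x = +15; from there to -61 the top is flat, 10 mm high; an upright heel 26 mm high, 50 wide, takes -61 to -75.
- heel_face (a point): Middle of the outer, flat upright face of the wedge's heel (x = -75 mm on the wedge, 13 mm above its underside): the face to push on.
- bare_foot (a point): Lowest point of the scale's front right foot (x = -80, y = -75 mm), a bare steel dome of radius 14 mm, 10 mm shorter than the others; axes as the scale's. At the start the scale leans about 0.1 rad onto it; shimmed by 10 mm, the scale is level. It carries some 2 to 5 N; pushing the wedge home takes roughly 3 to 10 N.
- press_point (a point): Point on the top of the steel pan near its far left corner, 70 mm behind and 65 mm to the left of the scale's origin, above the foot diagonally opposite the bare one. The pan is fixed and does not sink.
- wax_tin: Bystander: round tin 69 mm across, 29 mm high. Origin at its underside.
- tape_measure: Bystander: tape measure 34 x 77 x 56 mm. Origin at its underside.
- offcut_d: Bystander: brown wood offcut 45 x 65 x 45 mm. Origin at its underside.
- dowel_1: Bystander: short dowel 20 mm thick, 120 mm long, lying. Origin at its underside.

How it is judged (in metres and radians):
On the way, in this order (a step that is already met when the one before it is completed fails the run):
1. the wedge is under the bare foot and the scale is level (angle between bench_scale's own z axis and vertical below 0.018 rad and x of bare_foot in the frame of wedge_shim between -0.06 and 0.02 m and y of bare_foot in the frame of wedge_shim between -0.025 and 0.025 m and contact force between wedge_shim and bench_scale above 0.5 N and contact force between the fingers and bench_scale below 0.5 N), for 0.2 s.
2. the fingertips press the far left corner of the pan (over 4 N) and the scale stays level (contact force between the fingers and bench_scale above 4 N and horizontal distance between the grasp point and press_point below 0.055 m and height (world z) of the grasp point above 0.074 m and angle between bench_scale's own z axis and vertical below 0.018 rad), for 0.2 s.
At the end, for the whole second after the job is handed in: The bare foot rests on the wedge's flat top (-60 to +20 mm along the wedge, within 25 mm of its middle line), the wedge carries it (over 0.5 N) and lies flat (within 0.03 rad), the scale is level within 0.018 rad, within 30 mm of where it stood, and both are at rest (angle between bench_scale's own z axis and vertical below 0.018 rad and x of bare_foot in the frame of wedge_shim between -0.06 and 0.02 m and y of bare_foot in the frame of wedge_shim between -0.025 and 0.025 m and contact force between wedge_shim and bench_scale above 0.5 N and angle between wedge_shim's own z axis and vertical below 0.03 rad and distance of bench_scale from where it was at the start of the episode below 0.03 m and linear speed of each of bench_scale, wedge_shim below 0.01 m/s); the robot touches nothing.
It fails at once if the wedge is lifted more than 12 mm off the bench (height (world z) of wedge_shim above 0.012 m).
It fails at once if the scale is lifted or tipped over (height (world z) of bench_scale above 0.015 m or angle between bench_scale's own z axis and vertical above 0.2 rad).
It fails at once if the scale is shoved more than 40 mm (distance of bench_scale from where it was at the start of the episode above 0.04 m).
It fails at once if a bystander is moved more than 30 mm (distance of any of wax_tin, tape_measure, offcut_d, dowel_1 from where it was at the start of the episode above 0.03 m).
It also fails if it takes over 53 s, if anything falls off the work surface, if the arm or the gripper's body presses on something with over 40 N, if the wrist force passes 120 N, or if a joint passes its speed limit or range.

## Working session

There is one attempt and no reset: what is moved stays moved. The work goes in short steps, Python scripts to look and compute and a tool call to move; the robot and the scene stay as the last step left them, time stands still between calls to the robot, and variables do not carry over. Pictures are saved under pics/ and viewed, and the job is handed in when it is done.

Besides the shell and the picture viewer there is one more tool, called after ">>>" as name(argument=value, ...) on one line, values as JSON. apply_moves: Moves the arm, as the interface text tells. Its arguments: {"type":"object","properties":{"motion":{"type":"array","items":{"type":"array","items":{"type":"number"}}}},"required":["motion"]}

```bash
mkdir -p pics; ls; cat > h.py <<'E'
from cell import ctrl
import numpy as np, cv2
from scipy.spatial.transform import Rotation as R
def save(p,n): cv2.imwrite('pics/'+n,p['image'][:,:,::-1])
E
python3 - <<'E'
from h import *
s=ctrl.read_state(); print(s, ctrl.grip_depth)
for n in ['scene','top','wrist']:
    p=ctrl.get_image(n); save(p,n+'0.png')
    print(n,{k:v for k,v in p.items() if k!='image'})
    if n!='wrist':
        for q in ['bench_scale','wedge_shim','heel_face','bare_foot','press_point','wax_tin','tape_measure','offcut_d','dowel_1']:
            print(q,[(np.round(d['location']),round(d['confidence'],2)) for d in ctrl.mark_of(p,q)[:2]])
E
```

```text
pics
{'clock': 0.0, 'qpos': array([ 1.27017177,  0.62937181,  0.038437  ,  1.51837139, -0.02699976,
        0.99626663, -0.01999213]), 'qd': array([-1.14615347e-03, -1.86094586e-04,  8.85422369e-04, -2.38924843e-04,
        1.02210203e-05,  1.10140882e-03,  1.48595745e-04]), 'tau': array([-1.22719630e-04, -5.63407373e+01,  1.22629881e+00, -1.93446010e+01,
        1.11047199e-02,  1.05585656e-02,  4.58234206e-05]), 'eef_pos': array([ 151.12385735, -631.55152179,  230.37125587]), 'tool_rot': array([-1.57081992,  0.00189914, -1.33595986]), 'force': array([ 0.17304765,  0.12540986, -0.83672665]), 'torque': array([-0.02629237,  0.02713794, -0.00133217]), 'width': 85.51395697098755} 18.700000000000003
scene {'vfov': 57.640214222377125, 'cx': 254.15181269083473, 'cy': 193.24025517525322, 'extrinsics': array([[-8.62654695e-01, -5.05203660e-01,  2.44159513e-02,
         4.91825159e+02],
       [ 2.53201260e-01, -3.89554926e-01,  8.85514586e-01,
        -1.77435533e+02],
       [-4.37853856e-01,  7.70075465e-01,  4.63969589e-01,
        -7.48675790e+02],
       [ 0.00000000e+00,  0.00000000e+0
[... 1254 characters left out ...]

bare_foot []
press_point [(array([606., 101.,  79.]), 0.91)]
wax_tin [(array([449., 268.,   1.]), 0.9)]
tape_measure [(array([445., 380.,   0.]), 0.68)]
offcut_d [(array([523., 278.,   7.]), 0.79)]
dowel_1 [(array([532., 406.,  -2.]), 0.66)]
wrist {'vfov': 58.3214148425762, 'cx': 254.80988413831872, 'cy': 187.08628968391164, 'tool_from_camera': array([[ 9.99999977e-01, -1.57637056e-04,  1.43164915e-04,
        -1.12570841e+00],
       [ 1.81248485e-04,  2.77173257e-01, -9.60819938e-01,
        -1.43050642e+02],
       [ 1.11779341e-04,  9.60819942e-01,  2.77173279e-01,
         7.07862842e+01],
       [ 0.00000000e+00,  0.00000000e+00,  0.00000000e+00,
         1.00000000e+00]]), 'shot': 3}
```

View pics/scene0.png

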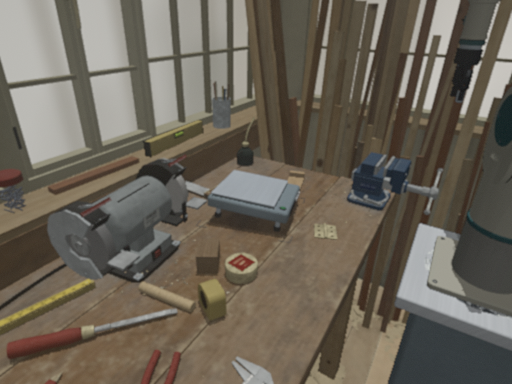

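View pics/top0.png

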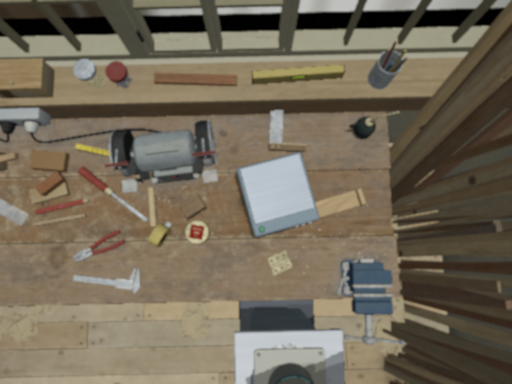

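```bash
python3 - <<'E'
from h import *
p=ctrl.get_image('top'); im=p['image'][:,:,::-1]
a=cv2.resize(im[130:260,220:420],None,fx=4,fy=4,interpolation=cv2.INTER_CUBIC); cv2.imwrite('pics/topc.png',a)
b=ctrl.get_image('scene')['image'][:,:,::-1]
cv2.imwrite('pics/scenec.png',cv2.resize(b[110:260,190:512],None,fx=2.4,fy=2.4,interpolation=cv2.INTER_CUBIC))
E
```

```text
(no output)
```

View pics/topc.png

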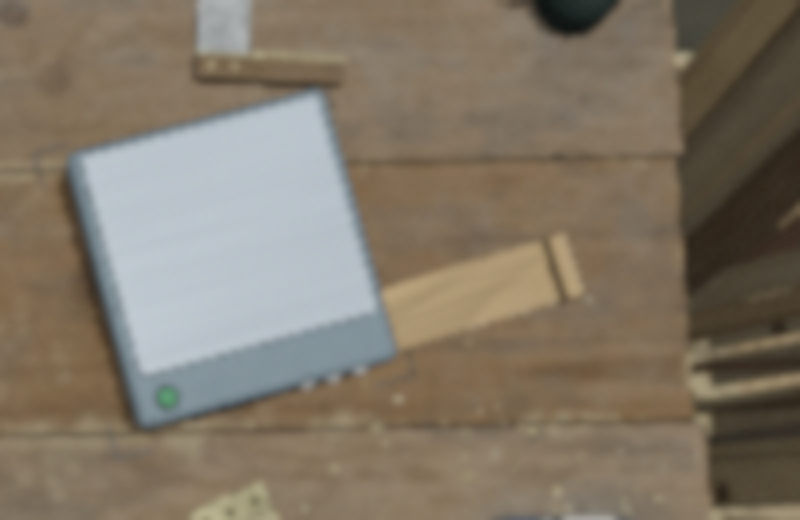

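View pics/scenec.png

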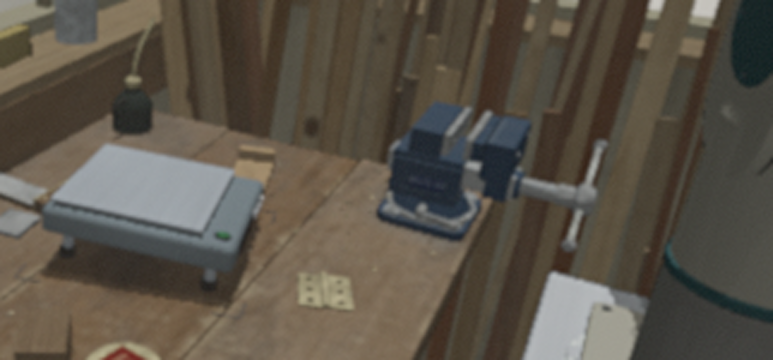

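View pics/wrist0.png

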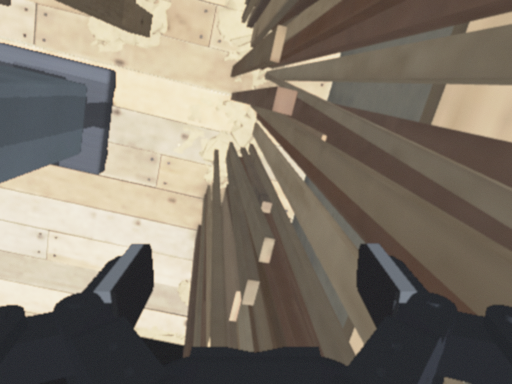

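```bash
cat >> h.py <<'E'
def pix2world(p,u,v,z):
    f=192/np.tan(np.radians(p['vfov']/2))
    E=p['extrinsics']; d=np.array([(u-p['cx'])/f,-(v-p['cy'])/f,-1.])
    Rm=E[:3,:3]; C=-Rm.T@E[:3,3]; d=Rm.T@d
    return C+d*(z-C[2])/d[2]
def tool_delta(target,s=None):
    s=s or ctrl.read_state(); M=R.from_euler('xyz',s['tool_rot']).as_matrix()
    return M.T@(np.array(target)-s['eef_pos'])/10, M
E
python3 - <<'E'
from h import *
p=ctrl.get_image('top')
c=lambda x,y:(x/4+220,y/4+130)
for n,(x,y),z in [('heelT1',(567,234),26),('heelT2',(584,294),26),('heelin1',(545,240),10),('heelin2',(562,302),10),('edge1',(385,290),8),('edge2',(398,350),8),
 ('pan bl',(80,158),73),('pan br',(318,92),73),('pan fr',(378,312),73-8),('pan fl',(143,374),73),('bench edge',(685,350),0),('wood',(270,68),20)]:
    print(n,np.round(pix2world(p,*c(x,y),z),1))
pts=[]
for k in range(6):
    p=ctrl.get_image(['scene','top'][k%2])
    for q in ['heel_face','wedge_shim','bare_foot','bench_scale','press_point']:
        for d in ctrl.mark_of(p,q)[:1]: print(k%2,q,np.round(d['location']),round(d['confidence'],2))
print(tool_delta([562,-285,230]))
E
```

```text
heelT1 [ 565.1 -234.1   26. ]
heelT2 [ 519.  -244.2   26. ]
heelin1 [ 563.3 -221.4   10. ]
heelin2 [ 515.1 -231.6   10. ]
edge1 [527.5 -97.2   8. ]
edge2 [ 481.2 -105.1    8. ]
pan bl [622.1 132.4  73. ]
pan br [667.8 -43.9  73. ]
pan fr [504.7 -82.4  65. ]
pan fl [462.7  89.6  73. ]
bench edge [ 477.1 -326.4    0. ]
wood [701.1 -13.8  20. ]
0 heel_face [ 547. -241.   18.] 0.71
0 wedge_shim [ 524. -167.   -2.] 0.59
0 bare_foot [496. -62.  -2.] 0.85
0 press_point [605. 101.  80.] 0.97
1 heel_face [ 546. -239.   14.] 0.63
1 wedge_shim [ 528. -169.    5.] 0.58
1 bench_scale [556.  28.  -1.] 0.68
1 press_point [602. 103.  77.] 0.88
0 heel_face [ 543. -236.   17.] 0.5
0 wedge_shim [ 524. -170.   -0.] 0.69
0 bare_foot [496. -65.  -2.] 0.66
0 bench_scale [554.  25.   2.] 0.58
0 press_point [601. 100.  80.] 0.9
1 heel_face [ 545. -241.   14.] 0.9
1 wedge_shim [ 528. -166.    3.] 0.7
1 bench_scale [553.  29.   2.] 0.9
1 press_point [603. 103.  82.] 0.59
0 heel_face [529. 405.   0.] 0.68
0 wedge_shim [ 520. -170.   -0.] 0.67
0 bare_foot [497. -65.   2.] 0.64
0 bench_scale [555.  26.   2.] 0.85
0 press_point [604. 102.  79.] 0.88
1 heel_face [ 545. -243.   14.] 0.61
1 wedge_shim [ 532. -170.    1.] 0.7
1 bench_scale [554.  26.   2.] 0.74
1 press_point [602. 101.  79.] 0.81
(array([-24.21261762,   0.13174685,  48.02604412]), array([[ 2.32577828e-01,  3.05818237e-05,  9.72577788e-01],
       [-9.72577788e-01, -2.05338852e-05,  2.32577829e-01],
       [ 2.70834548e-05, -9.99999999e-01,  2.49674760e-05]]))
```

>>> apply_moves(motion=[[-2.5,0,4,0,2],[-5,0,8,-0.15,2],[-7.5,0,12,-0.3,2],[-10,0,16,-0.45,2],[-12.5,0,20,-0.6,2],[-15,0,25,-0.75,2],[-17.5,0,30,-0.9,2],[-20,0,35,-1.05,2],[-22.5,0,40,-1.2,2],[-24,0,44,-1.35,2],[-25,0,47.3,-1.45,2],[-25,0,47.3,-1.57,2],[-25,0,47.3,-1.57,2],[-25,0,47.3,-1.57,2]])

```text
clock: 4.75
eef_pos: [552.6, -279.7, 231.3]
tool_rot: [-1.571, 0.0, 0.231]
force: [-0.5, -0.5, 0.3]
width: 19.8
```

```bash
python3 - <<'E'
from h import *
s=ctrl.read_state(); print(s['clock'],s['eef_pos'],s['tool_rot'],s['force'],s['width'],s['qpos'])
p=ctrl.get_image('wrist'); save(p,'wrist1.png')
for q in ['heel_face','wedge_shim']:print(q,ctrl.mark_of(p,q))
p=ctrl.get_image('scene'); save(p,'scene1.png')
print(tool_delta([553,-277,8]))
E
```

```text
4.75 [ 552.5632938  -279.71756921  231.29289467] [-1.57108281e+00  4.71909136e-04  2.30869506e-01] [-0.4588898  -0.50846253  0.25685917] 19.771176542583003 [ 0.66645798  0.6083664  -0.39974448  1.59982024  0.27013673  0.98867745
  0.41246756]
heel_face [{'location': [546.2, -238.6, 14.4], 'confidence': 0.68}]
wedge_shim [{'location': [525.9, -163.5, -0.1], 'confidence': 0.84}]
(array([ 0.07317131, 22.34563759,  0.23809585]), array([[ 9.73079254e-01,  3.04278514e-05, -2.30470744e-01],
       [ 2.30470742e-01, -3.29768963e-04,  9.73079199e-01],
       [-4.63933891e-05, -9.99999945e-01, -3.27904066e-04]]))
```

View pics/wrist1.png

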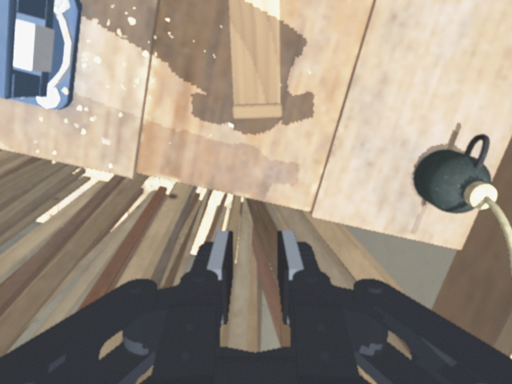

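View pics/scene1.png

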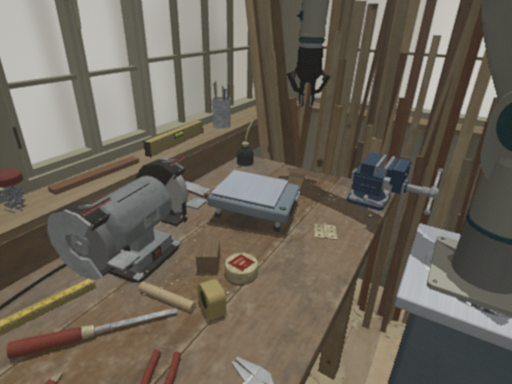

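>>> apply_moves(motion=[[0,3,0,0,2],[0,7,0,0,2],[0,11,0,0,2],[0,15,0,0,2],[0,18.5,0,0,2],[0,21,0,0,2],[0,22.2,0,0,2],[0,22.2,0,0,2],[0,22.2,0,0,2]])

```text
clock: 6.08
eef_pos: [554.0, -279.4, 10.5]
tool_rot: [-1.572, -0.002, 0.234]
force: [0.4, 0.2, -0.2]
width: 20.1
```

```bash
python3 - <<'E'
from h import *
s=ctrl.read_state(); print(s['clock'],s['eef_pos'],s['tool_rot'],s['force'],s['width'])
p=ctrl.get_image('wrist'); save(p,'wrist2.png')
E
```

```text
6.075 [ 553.98004943 -279.36675376   10.45507333] [-1.57197535 -0.00162939  0.2337088 ] [ 0.36441189  0.1696974  -0.23499603] 20.11083202164958
```

View pics/wrist2.png

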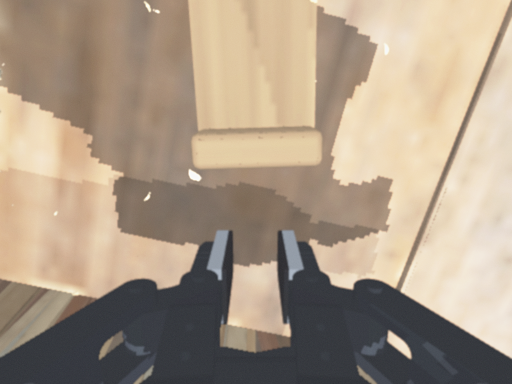

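>>> apply_moves(motion=[[0,0.1,1,0,2],[0,0.2,2,0,2],[0,0.2,2.5,0,2],[-0.05,0.2,3,0,2],[-0.1,0.2,3.5,0,2],[-0.15,0.2,4,0,2],[-0.2,0.2,4.5,0,2],[-0.2,0.2,5,0,2],[-0.2,0.2,5.5,0,2],[-0.2,0.2,5.5,0,2]])

```text
clock: 7.38
eef_pos: [538.7, -226.7, 7.5]
tool_rot: [-1.572, -0.0, 0.234]
force: [1.2, -3.8, -0.9]
width: 19.6
```

```bash
python3 - <<'E'
from h import *
s=ctrl.read_state(); print(s['clock'],s['eef_pos'],s['tool_rot'],s['force'],s['width'])
p=ctrl.get_image('wrist'); save(p,'wrist3.png')
E
```

```text
7.375 [ 538.69999468 -226.65095939    7.51393667] [-1.57211358e+00 -4.28240926e-04  2.33745657e-01] [ 1.15277429 -3.82386987 -0.88014186] 19.596983472144906
```

View pics/wrist3.png

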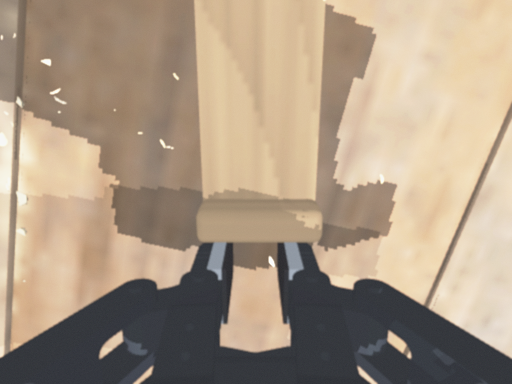

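>>> apply_moves(motion=[[0,0,0.5,0,2],[0,0,1,0,2],[0,0,1.5,0,2],[0,0,2,0,2],[0,0,2.5,0,2],[-0.05,0,3,0,2],[-0.1,0,3.5,0,2],[-0.1,0,4,0,2],[-0.1,0,4.5,0,2],[-0.1,0,5,0,2]])

```text
clock: 8.68
eef_pos: [525.7, -177.2, 7.3]
tool_rot: [-1.571, 0.0, 0.234]
force: [2.0, -4.8, 0.1]
width: 19.7
```

```bash
python3 - <<'E'
from h import *
s=ctrl.read_state(); print(s['clock'],s['eef_pos'],s['tool_rot'],s['force'],s['width'])
p=ctrl.get_image('wrist'); save(p,'wrist4.png')
for n in ['top','scene']:
  p=ctrl.get_image(n); save(p,n+'4.png')
  for q in ['heel_face','wedge_shim','bare_foot','bench_scale','press_point']:
        for d in ctrl.mark_of(p,q)[:1]: print(n,q,np.round(d['location']),round(d['confidence'],2))
E
```

```text
8.675 [ 525.74862925 -177.2458228     7.32933257] [-1.57081455e+00  5.73138184e-05  2.34019802e-01] [ 2.02270314 -4.77445244  0.08774188] 19.653881361003886
top heel_face [ 525. -166.   14.] 0.74
top wedge_shim [509. -94.   7.] 0.77
top bench_scale [554.  26.   1.] 0.63
top press_point [608. 105.  73.] 0.6
scene heel_face [ 522. -164.   14.] 0.5
scene wedge_shim [444. 266.   2.] 0.59
scene bare_foot [497. -65.   9.] 0.71
scene bench_scale [558.  26.  -1.] 0.74
scene press_point [497. -66.   9.] 0.54
```

View pics/wrist4.png

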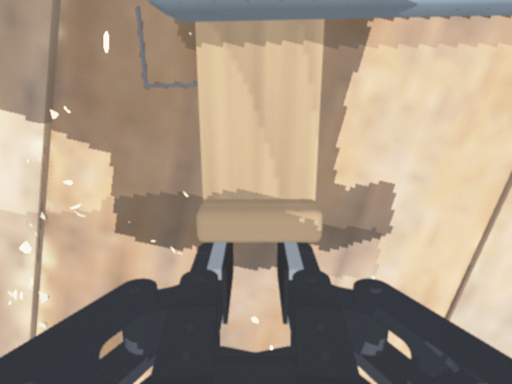

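>>> apply_moves(motion=[[0,0,0.5,0,2],[0,0,1,0,2],[0,0,1.5,0,2],[0,0,2,0,2],[-0.05,0,2.5,0,2],[-0.1,0,3,0,2],[-0.1,0,3.5,0,2],[-0.1,0,4,0,2],[-0.1,0,4.5,0,2],[-0.1,0,4.8,0,2],[-0.1,0,4.8,0,2]])

```text
clock: 10.7
eef_pos: [513.5, -130.0, 7.3]
tool_rot: [-1.57, 0.0, 0.235]
force: [-0.2, -0.4, -1.1]
width: 20.3
```

```bash
python3 - <<'E'
from h import *
s=ctrl.read_state(); print(s['clock'],s['eef_pos'],s['tool_rot'],s['force'],s['width'])
p=ctrl.get_image('wrist'); save(p,'wrist5.png')
for n in ['top','scene']*2:
  p=ctrl.get_image(n); save(p,n+'5.png')
  for q in ['heel_face','wedge_shim','bare_foot','bench_scale','press_point']:
        for d in ctrl.mark_of(p,q)[:1]: print(n,q,np.round(d['location']),round(d['confidence'],2))
im=cv2.imread('pics/scene5.png'); cv2.imwrite('pics/scene5c.png',cv2.resize(im[150:250,190:360],None,fx=4,fy=4,interpolation=cv2.INTER_CUBIC))
E
```

```text
10.7 [ 513.48359568 -130.01342674    7.32093991] [-1.56976953e+00  2.81926051e-04  2.34898887e-01] [-0.21189934 -0.35821691 -1.12461198] 20.331226915402198
top heel_face [ 515. -120.   17.] 0.62
top bench_scale [559.  24.  -2.] 0.61
top press_point [607. 106.  70.] 0.81
scene heel_face [ 511. -120.   18.] 0.36
scene wedge_shim [491. -46.  -1.] 0.5
scene bare_foot [495. -61.   9.] 0.96
scene bench_scale [556.  27.  -0.] 0.75
scene press_point [604. 110.  72.] 0.94
top heel_face [ 516. -118.   15.] 0.54
top bench_scale [556.  25.   1.] 0.87
top press_point [607. 108.  74.] 0.68
scene heel_face [ 511. -118.   17.] 0.52
scene wedge_shim [521. 278.  -4.] 0.62
scene bare_foot [498. -65.  13.] 0.81
scene bench_scale [557.  26.  -2.] 0.74
scene press_point [446. 376.   2.] 0.73
```

View pics/wrist5.png

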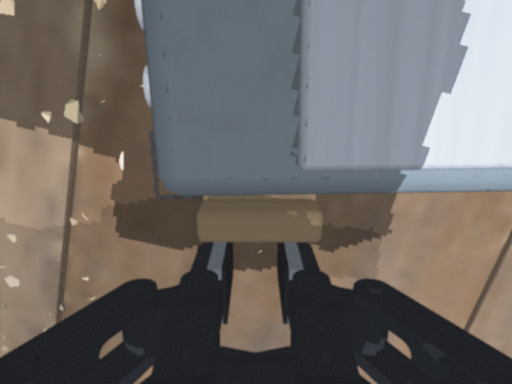

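View pics/scene5c.png

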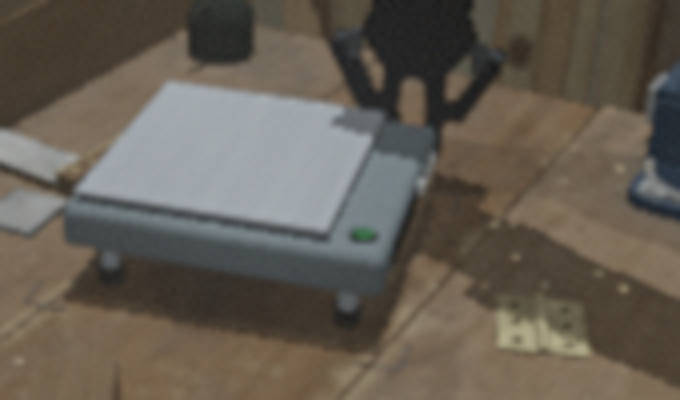

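>>> apply_moves(motion=[[0,0,-1,0,2],[0,0,-2.5,0,2],[0,0,-4,0,2],[0,-4,-4,0,2],[0,-8,-4,0,1],[0,-12,-4,0,0],[0,-15,-4,0,0],[3,-15,0,0,0],[6,-15,5,0,0],[9,-15,10,0,0],[12,-15,15,0,0],[14,-15,19,0,0],[14.7,-14,20.8,0,0],[14.7,-12,20.8,0,0],[14.7,-10,20.8,0,0],[14.7,-9,20.8,0,0],[14.7,-9,20.8,0,0]])

```text
clock: 14.08
eef_pos: [608.0, 103.8, 96.5]
tool_rot: [-1.571, 0.002, 0.233]
force: [-0.4, -1.4, 0.4]
width: 0.0
```

```bash
python3 - <<'E'
from h import *
s=ctrl.read_state(); print(s['clock'],s['eef_pos'],s['tool_rot'],s['force'],s['width'])
p=ctrl.get_image('wrist'); save(p,'wrist6.png')
for n in ['top','scene']*2:
  p=ctrl.get_image(n); save(p,n+'6.png')
  for q in ['heel_face','wedge_shim','bare_foot','bench_scale','press_point']:
        for d in ctrl.mark_of(p,q)[:1]: print(n,q,np.round(d['location']),round(d['confidence'],2))
im=cv2.imread('pics/scene6.png'); cv2.imwrite('pics/scene6c.png',cv2.resize(im[150:250,190:360],None,fx=4,fy=4,interpolation=cv2.INTER_CUBIC))
E
```

```text
14.075 [608.01180129 103.78640255  96.45960563] [-1.57135818  0.0020501   0.23253246] [-0.37343352 -1.40653399  0.40971383] 0.0325339263993315
top heel_face [558.  28.   2.] 0.19
top bench_scale [554.  27.  -1.] 0.78
top press_point [607. 107.  73.] 0.98
scene heel_face [ 512. -118.   17.] 0.4
scene wedge_shim [495. -48.  -3.] 0.47
scene bare_foot [497. -65.  10.] 0.71
scene bench_scale [554.  26.   2.] 0.83
scene press_point [603. 107.  71.] 0.96
top heel_face [448. 379.   3.] 0.3
top bench_scale [556.  26.   2.] 0.76
top press_point [609. 108.  71.] 0.82
scene heel_face [ 513. -118.   14.] 0.4
scene wedge_shim [493. -49.  -3.] 0.36
scene bare_foot [495. -64.  12.] 0.76
scene bench_scale [553.  28.   3.] 0.8
scene press_point [603. 110.  73.] 0.97
```

View pics/wrist6.png

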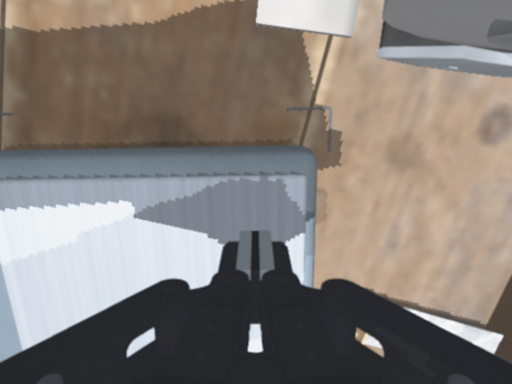

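View pics/scene6c.png

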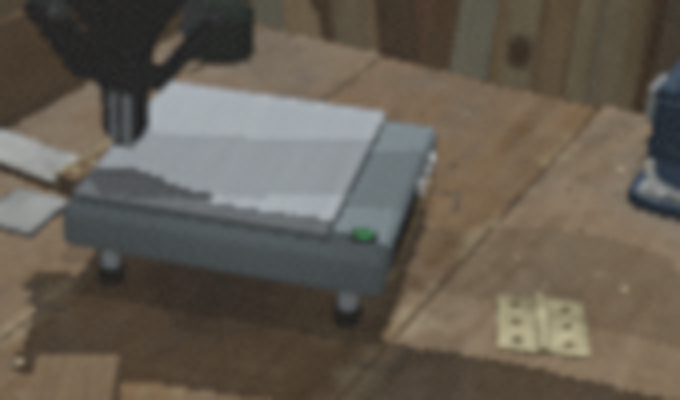

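>>> apply_moves(motion=[[0,0.8,0,0,0],[0,1.6,0,0,0],[0,2,0,0,0],[0,2.3,0,0,0],[0,2.5,0,0,0],[0,2.5,0,0,0]])

```text
clock: 16.08
eef_pos: [608.6, 105.5, 73.2]
tool_rot: [-1.571, -0.0, 0.234]
force: [-2.6, 0.4, 5.1]
width: -0.1
```

>>> apply_moves(motion=[[0,0.1,0,0,0],[0,0.2,0,0,0],[0,0.2,0,0,0],[0,0.2,0,0,0],[0,0.2,0,0,0]])

```text
clock: 16.7
eef_pos: [608.6, 105.6, 73.0]
tool_rot: [-1.571, -0.001, 0.234]
force: [-5.9, -0.9, 18.6]
width: 0.3
```

>>> apply_moves(motion=[[0,0,0,0,0],[0,0,0,0,0],[0,-0.2,0,0,0],[0,-0.6,0,0,0],[0,-2,0,0,0],[0,-5,0,0,0],[0,-9,0,0,0],[0,-13,0,0,0],[0,-17,0,0,0],[0,-20,0,0,0],[0,-20,0,0,0],[0,-20,0,0,0]])

```text
clock: 18.2
eef_pos: [608.1, 105.1, 270.0]
tool_rot: [-1.571, 0.001, 0.234]
force: [-0.9, 1.0, -0.5]
width: -0.3
```

```bash
python3 - <<'E'
from h import *
s=ctrl.read_state(); print(s['clock'],s['eef_pos'],s['force'])
for n in ['top','scene']*2:
  p=ctrl.get_image(n); save(p,n+'7.png')
  for q in ['heel_face','wedge_shim','bare_foot','bench_scale','press_point']:
        for d in ctrl.mark_of(p,q)[:1]: print(n,q,np.round(d['location']),round(d['confidence'],2))
a=cv2.imread('pics/scene7.png')[150:250,190:360]; b=cv2.imread('pics/top7.png')[130:260,220:390]
cv2.imwrite('pics/c7.png',cv2.resize(np.vstack([a,b]),None,fx=2.6,fy=2.6,interpolation=cv2.INTER_CUBIC))
E
```

```text
18.2 [608.06647501 105.10172402 270.04144221] [-0.90015707  0.9519986  -0.52304958]
top heel_face [529. 406.   1.] 0.27
top bench_scale [550.  24.   1.] 0.67
top press_point [607. 107.  70.] 0.87
scene heel_face [ 510. -117.   17.] 0.51
scene wedge_shim [491. -50.   1.] 0.39
scene bare_foot [496. -64.  10.] 0.83
scene bench_scale [557.  26.   1.] 0.58
scene press_point [604. 111.  74.] 0.57
top heel_face [448. 264.  -1.] 0.27
top bench_scale [552.  26.  -0.] 0.8
top press_point [608. 107.  72.] 0.63
scene heel_face [ 511. -119.   15.] 0.46
scene wedge_shim [494. -51.   1.] 0.46
scene bare_foot [495. -65.  11.] 0.86
scene bench_scale [557.  26.   1.] 0.93
scene press_point [604. 108.  74.] 0.74
```

View pics/c7.png

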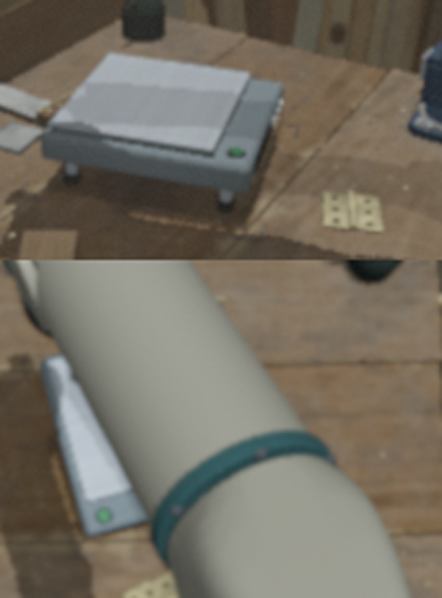

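```bash
python3 -c "
from h import *
print(ctrl.finish_job())"
```

```text
the job is handed in; nothing more can be done
None
```

I pushed the wedge under the bare foot with two slightly opened fingertips on its heel. I then pressed the far left corner of the pan with closed fingers, lifted clear and handed the job in at about 18 s. No verdict was reported.

- **Wedge:** the last networks' reading puts the foot about 18–20 mm behind the wedge's middle. That is on the flat top and about 3 mm off the middle line. The heel stayed where I left it, to within measurement noise.
- **Level:** I did not measure the tilt directly. The foot reads about 10 mm up, and the press point dropped from about 80 mm to about 72 mm, which fits a level pan.
- **Scale position:** its origin reads within about 5 mm of the start, no more than the measurement noise.
- **Press check:** the force reached 18.6 N downward, with about 6 N sideways. The fingers stayed within about 5 mm of the press point, at 73 mm height, and showed no rocking.
- **Bystanders:** I did not re-measure them at the end, but my path kept clear of all four.

Some network reports were plainly wrong and I discarded them, such as the heel placed at the dowel or the tin. In the final top view the arm hid the wedge and the right half of the scale, so the last wedge position rests on the scene camera alone.

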